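# Prove a hive-part pattern with the tracer pin

## Robot

A 6-joint arm with a two-finger parallel gripper is mounted at the origin on the work surface. World frame = base frame: x ahead of the robot, y to its left, z up, the work surface at z = 0. Lengths are in mm, angles in rad, forces in N, time in s.
With the tool pointing down it reaches from about 350 to 775 mm from the base axis. Payload 7.3 kg.
Tool frame: the origin (TCP) lies between the finger pads; the fingertips stand 22 mm ahead of it and the grasp point (between the pads) lies 3 mm ahead of it (nose_length is the distance from the TCP to the fingertips, in mm); z points along the fingers, y is the direction in which the jaws open and shut (so a half turn about z gives the same grasp; the last joint's range is limited). The gripper opens to 92 mm and grips with 3 to 60 N. Pads are 19 mm wide; open, the fingers measure 130 mm over their backs; the gripper's body (75 mm by 190 mm) begins 47 mm behind the grasp point.
Start: joints at [1.084, 0.342, 1.524, -0, 1.275, -0.146], TCP at [175.462, 494.829, 248.741] pointing down, gripper open.
Joint ranges: [-2.53, 2.53], [-0.77, 2.02], [0.04, 2.7], [-1, 4.14], [0.28, 2.66], [-3.11, 3.11]. Speed limits (rad/s): [2.57, 2.57, 3.14, 3.14, 3.14, 3.14].

## Interface

Orientations are given as [roll, pitch, yaw] about the fixed x, y, z axes, in that order (R = Rz(yaw) Ry(pitch) Rx(roll)).
In Python, from plant import get_obs, capture, close_job, nose_length gives the robot as it stands.
- The arm moves only by the tool step_arm, never from a script. Its argument "increments" is text: rows parted by semicolons, each of 7 numbers parted by spaces: the turn, a rotation vector about the tool's x, y, z in rad, then the shift along the tool's x, y, z in mm, then the opening, from -1 (shut) to 1 (fully open). A call has 1 to 20 rows; each row is the pose to reach, as a shift and turn from the pose commanded when the call began, along the tool's axes at that moment; what a row does not reach only later rows make up. A row lasts 1/8 s, in which the tool goes at most 62.5 mm and 10.7 degrees, less where a joint would pass 70% of its speed; a pose out of reach is approached as far as the arm can. A call with a gripper value outside its range is refused whole. The fingers move at their own pace and stop on an object; the grip force is fixed at half the most. Time passes only in rows, so rows that repeat a pose let the fingers close. It gives the time, the measured TCP pose, the force and the opening at its end, in the units of the state.
- get_obs(): the state, without advancing time (a new reading comes with each control period).
- capture(name): name is "side" or "top" or "wrist"; returns a dict with "frame" (384x512x3 uint8, red, green, blue), "K" (3x3 intrinsics, pixels), "distortion" ([k1, k2, p1, p2, k3] as OpenCV has them; the pictures are not rectified), "extrinsics" (4x4, takes a point from world to camera coordinates); the wrist camera has in their place "tool_from_camera" (4x4, takes a point from camera to tool coordinates, whose origin is the TCP and whose axes are the flange's). Camera axes: x right, y down, z forward; pixel columns grow to the right and rows downward; lengths in mm; the calibration is good to about 2 mm. A picture is of the moment at which its call begins: read the wrist's pose just before it. There is no depth.
- close_job(): hands the job in, once; it reports no verdict.
The state is a dict: "time": time; "joint_positions": joint angles; "dq": joint speeds; "tau": joint torques, N m; "tool_pos": TCP position; "tcp_rot": TCP orientation; "contact_force": force on the tool from outside, world axes, zero at the start; "moment": the same for the moment, N m; "grip_width": finger opening in mm.
Only numpy, scipy, OpenCV 4.12 (cv2) and the standard library are available. Lean on these libraries where they do the work, as an engineer would, in place of code of your own. Each camera call takes 0.05 s, during which the arm holds its last target.

## Task

Take the tracer pin out of the tool block and prove the sprung wooden pattern on the jig board: lower the pin beside the plain straight run before the dark line at the bulge end, press it lightly against the wavy edge so that the pattern gives by about 2 to 3 mm, and trace the edge past the bulge and the hollow until the pin is beyond the other dark line. Between the two lines never let the pin leave the edge and never push the pattern back by more than 5 mm; touch the pattern with the pin only. Then stand the pin upright in its hole in the tool block again, fully down, and leave everything else as it is.

Things in the scene. Friction and masses are not known exactly. Their poses are not given: they have to be found in the camera images.
- jig: Fixed plywood board 170 x 230 x 18 mm flat on the table; origin at the centre of its underside. Dark lines run across it along x at y = -60 and +60 mm. On it, the pattern: brown wooden plate 14 mm thick (18 to 32 mm above the table), 180 mm long in y, wavy edge facing +x, sliding on springs. Behind it an aluminium bar (x = -85 to -71 mm, up to 42 mm high). The board is bare at x > 25 mm.
- jig_mid (a point): Centre of the board's top face, where the pattern's origin (v = 0, u = 0: on the line of the straight runs) would lie if it were fitted exactly. Its real place is not measured: it is up to 6 mm off in x, 3 mm in y, and turned by up to 0.09 rad, so the edge has to be found by touch.
- jig_line0 (a point): Middle of the first dark line (y = -60 mm, bulge end), on the board's top. Pattern edge, u along +x, v along +y of the pattern, mm: straight u = 0 for 60 < |v| < 90; bulge u = 6(1 + cos(2 pi (v + 30)/60)) for -60 < v < 0, that is 12 mm out at v = -30.
- jig_line1 (a point): Middle of the second dark line (y = +60 mm, hollow end), on the board's top. Pattern edge, mm: hollow u = -6(1 + cos(2 pi (v - 30)/60)) for 0 < v < 60, that is 12 mm in at v = +30; then straight again, u = 0, to v = 90.
- pattern (a joint): How far the pattern has been pushed back on its springs (m): 0 at rest, grows as the edge is pushed towards -x of the pattern's axes, stop at 0.012. Spring 1 N per mm, no preload, friction about 0.2 N: 2.5 mm takes about 2.7 N.
- tracer_mid (a point): Centre of the handle of the tracer pin: plain square aluminium handle 22 x 22 mm and 44 mm tall, standing upright; axes along the handle's sides, z up. Below the handle comes a round steel pin of 8 mm diameter, 30 mm long, with a ball end. 75 to 155 g. It stands in one of the block's three holes (which one differs), the handle's underside resting on the block.
- tracer_tip (a point): The lowest point of the tracer pin's ball end (ball radius 4 mm), 52 mm below the handle's centre and on its axis.
- block: Fixed wooden tool block 70 (x) x 220 (y) x 50 mm; origin at the centre of its underside. Three holes right through it in a row along its y, 75 mm apart, 13 mm wide with a 3 mm chamfer at the mouth. The tools stand in it 75 mm apart, so take the pin with the fingers one on each side in the block's x direction or with the gripper little opened.
- block_hole0 (a point): Centre of the mouth of the hole at y = -75 mm of the block (top face, 50 mm above the table).
- block_hole1 (a point): The same for the middle hole.
- block_hole2 (a point): The same for the hole at y = +75 mm.
- awl: Bystander in the tool block: awl with a round pear-shaped wooden handle 34 mm wide, 64 mm tall; origin at the handle's underside.
- punch: Bystander in the tool block: round dark steel punch 20 mm wide, 75 mm tall above the block; origin at the block's top.
- jar: Bystander: amber glass jar with a metal lid, 72 mm wide, 95 mm tall; origin under its centre.
- hammer: Bystander: hammer lying on the table; origin at its middle, underneath.
- offcut: Bystander: pine offcut 50 x 160 x 22 mm on the table; origin under its centre.
- spacer: Bystander: wooden frame spacer, a slat 30 x 110 x 12 mm with three 14 mm high teeth; origin under its centre.
- clamp: Bystander: small steel screw clamp lying flat, about 60 x 150 x 18 mm; origin under its bar.

How it is judged (in metres and radians):
On the way, in this order (a step that is already met when the one before it is completed fails the run):
1. the tracer pin has been drawn clear of the tool block (height (world z) of tracer_tip above 0.055 m), for 0.1 s.
2. the pin is down beside the straight run before the first line (bulge end) and presses the pattern back a little (z of tracer_tip in the frame of jig between 0 and 0.036 m and x of tracer_tip in the frame of jig between -0.07 and 0.085 m and y of tracer_tip in the frame of jig below -0.056 m and value of joint pattern above 0.0006 m), for 0.1 s.
3. the pin is in contact at the bulge (z of tracer_tip in the frame of jig between 0 and 0.036 m and x of tracer_tip in the frame of jig between -0.07 and 0.085 m and y of tracer_tip in the frame of jig between -0.04 and -0.015 m and value of joint pattern above 0.0003 m), for 0.05 s.
4. the pin is in contact in the hollow (z of tracer_tip in the frame of jig between 0 and 0.036 m and x of tracer_tip in the frame of jig between -0.07 and 0.085 m and y of tracer_tip in the frame of jig between 0.015 and 0.045 m and value of joint pattern above 0.0003 m), for 0.05 s.
5. the pin, still in contact, has passed the second line (z of tracer_tip in the frame of jig between 0 and 0.036 m and x of tracer_tip in the frame of jig between -0.07 and 0.085 m and y of tracer_tip in the frame of jig above 0.056 m and value of joint pattern above 0.0003 m), for 0.05 s.
At the end, for the whole second after the job is handed in: The tracer pin stands upright (within 0.08 rad) and at rest in its hole in the tool block (axis within 6 mm of the hole's centre), its ball end no higher than 24 mm above the table, i.e. the handle sits on the block; the pattern is back at rest (within 0.8 mm) ((horizontal distance between tracer_tip and block_hole0 below 0.006 m or horizontal distance between tracer_tip and block_hole1 below 0.006 m or horizontal distance between tracer_tip and block_hole2 below 0.006 m) and height (world z) of tracer_tip below 0.024 m and angle between tracer_mid's own z axis and vertical below 0.08 rad and linear speed of tracer below 0.02 m/s and value of joint pattern below 0.0008 m); the robot touches nothing.
It fails at once if the pin left the edge (pattern pushed back by less than 0.3 mm) while its point was down over the board, no more than 4 mm above the pattern's top, between the two lines (z of tracer_tip in the frame of jig between 0 and 0.036 m and x of tracer_tip in the frame of jig between -0.07 and 0.085 m and y of tracer_tip in the frame of jig between -0.055 and 0.055 m and value of joint pattern below 0.0003 m).
It fails at once if the pattern was pushed back by more than 6 mm (6 N) (value of joint pattern above 0.006 m).
It fails at once if the robot touched the pattern with anything but the pin (contact force between any of the arm, the fingers and pattern above 0.5 N).
It fails at once if a bystander (awl, punch, jar, hammer, offcut, spacer, clamp) was moved by more than 20 mm (distance of any of awl, punch, jar, hammer, offcut, spacer, clamp from where it was at the start of the episode above 0.02 m).
It also fails if it takes over 72 s, if anything falls off the work surface, if the arm or the gripper's body presses on something with over 40 N, if the wrist force passes 120 N, or if a joint passes its speed limit or range.

## Working session

There is one attempt and no reset: what is moved stays moved. The work goes in short steps, Python scripts to look and compute and a tool call to move; the robot and the scene stay as the last step left them, time stands still between calls to the robot, and variables do not carry over. Pictures are saved under pics/ and viewed, and the job is handed in when it is done.

Besides the shell and the picture viewer there is one more tool, called after "Call:" as name(argument=value, ...), one argument or row to a line, values as JSON. step_arm: Moves the arm, as the interface text tells. Its arguments: {"type":"object","properties":{"increments":{"type":"string"}},"required":["increments"]}

```bash
ls; mkdir -p pics; python3 - <<'E'
from plant import get_obs, capture, nose_length
import cv2,json
o=get_obs()
for k,v in o.items(): print(k,v)
print(nose_length if not callable(nose_length) else nose_length())
for n in("side","top","wrist"):
    c=capture(n); cv2.imwrite(f"pics/{n}0.png",cv2.cvtColor(c["frame"],cv2.COLOR_RGB2BGR))
    for k in c:
        if k!="frame": print(n,k,c[k])
E
```

```text
pics
time 0.0
joint_positions [ 1.08396647e+00  3.42743284e-01  1.52503321e+00 -1.63461600e-05
  1.27543633e+00 -1.45962152e-01]
dq [-0.00127933 -0.00182731 -0.00031737 -0.00084265 -0.00018758  0.00015876]
tau [ 8.71402572e-04 -4.31242096e+01 -2.44218671e+01  7.17372377e-02
  5.61437861e-02 -1.24230228e-04]
tool_pos [175.28929945 494.45611066 248.02863511]
tcp_rot [-3.13998744e+00 -2.20180389e-04  2.80072955e+00]
contact_force [0.42147897 0.42184021 0.46295895]
moment [ 0.01449606 -0.00531844 -0.04809536]
grip_width 92.05374778356928
22.0
side K [[379.2605443    0.         252.46862726]
 [  0.         379.2605443  190.51759698]
 [  0.           0.           1.        ]]
side distortion [-0.08351389  0.          0.          0.          0.        ]
side extrinsics [[ 9.97369449e-01 -7.23140783e-02 -4.98569990e-03 -5.85441912e+02]
 [-4.06548885e-02 -5.01122341e-01 -8.64420950e-01  9.96515303e+01]
 [ 6.00113586e-02  8.62349739e-01 -5.02744034e-01  8.43029587e+02]
 [ 0.00000000e+00  0.00000000e+00  0.00000000e+00  1.00000000e+00]]
top K [[494.88515      0.         261.2118578 ]
 [  0.    
[... 241 characters left out ...]
452166e-01  1.04723169e-03 -1.44856184e-01  5.65044851e+02]
 [ 1.44852705e-01 -2.86197254e-03 -9.89449091e-01  1.05326528e+03]
 [ 0.00000000e+00  0.00000000e+00  0.00000000e+00  1.00000000e+00]]
wrist K [[298.9019393    0.         259.00579939]
 [  0.         298.9019393  191.94960347]
 [  0.           0.           1.        ]]
wrist distortion [-0.07240105  0.          0.          0.          0.        ]
wrist tool_from_camera [[ 6.03712877e-04 -9.52808922e-01 -3.03570079e-01  8.32512766e+01]
 [ 9.99999401e-01  8.52540144e-04 -6.87140650e-04  1.14766988e-01]
 [ 9.13519421e-04 -3.03569482e-01  9.52808866e-01 -1.35905439e+02]
 [ 0.00000000e+00  0.00000000e+00  0.00000000e+00  1.00000000e+00]]
```

View pics/side0.png

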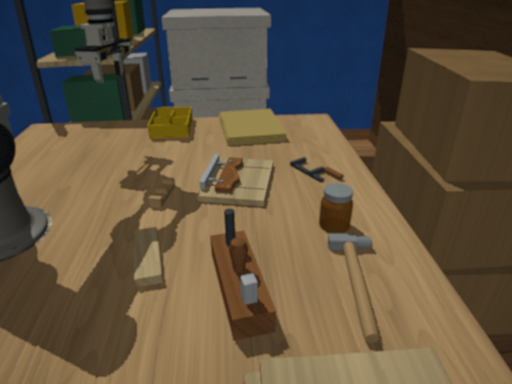

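View pics/top0.png

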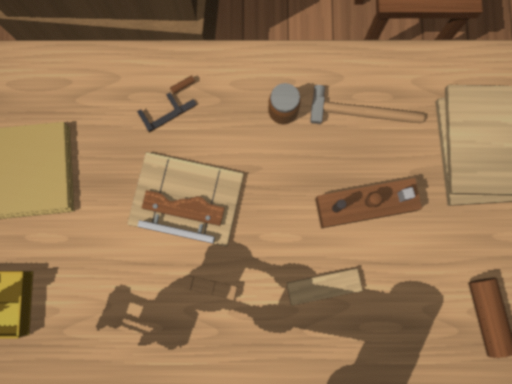

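View pics/wrist0.png

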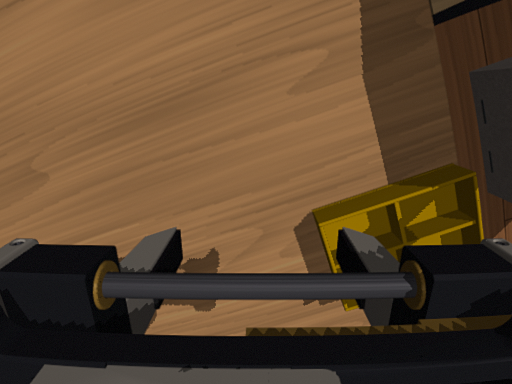

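The tracer (silver square) is in the block's right-hand hole at about (408,194) in the top view. The jig is at about (188,198), with the pattern's wavy edge facing up in the image (+x). Next I'll look at enlarged crops.

```bash
cat > h.py <<'E'
import numpy as np,cv2
from plant import get_obs,capture
from scipy.spatial.transform import Rotation as R
def cam(c,obs=None):
    if "extrinsics" in c: E=np.array(c["extrinsics"])
    else:
        T=np.eye(4);T[:3,:3]=R.from_euler('xyz',obs["tcp_rot"]).as_matrix();T[:3,3]=obs["tool_pos"]
        E=np.linalg.inv(T@np.array(c["tool_from_camera"]))
    return np.array(c["K"]),np.array(c["distortion"]),E
def px2w(K,D,E,px,z):
    p=cv2.undistortPoints(np.array(px,float).reshape(-1,1,2),K,D).reshape(-1,2)
    d=np.c_[p,np.ones(len(p))]@E[:3,:3]; o=-E[:3,:3].T@E[:3,3]
    return o+d*((np.asarray(z)-o[2])/d[:,2])[:,None]
def w2px(K,D,E,P):
    return cv2.projectPoints(np.array(P,float).reshape(-1,3),cv2.Rodrigues(E[:3,:3])[0],E[:3,3],K,D)[0].reshape(-1,2)
def crop(f,x0,y0,w,h,s,name):
    im=cv2.resize(cv2.cvtColor(f,cv2.COLOR_RGB2BGR)[y0:y0+h,x0:x0+w],None,fx=s,fy=s,interpolation=cv2.INTER_CUBIC)
    for i in range(0,w,20):
        cv2.putText(im,str(x0+i),(i*s,10),0,.35,(0,255,255),1); cv2.line(im,(i*s,12),(i*s,18),(0,255,255),1)
    for i in range(0,h,20):
        cv2.putText(im,str(y0+i),(0,i*s+4),0,.35,(0,255,255),1)
    cv2.imwrite("pics/"+name,im)
E
python3 - <<'E'
from h import *
c=capture("top")
crop(c["frame"],125,145,130,100,6,"jigc.png")
crop(c["frame"],310,165,130,70,6,"blkc.png")
E
```

```text
(no output)
```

View pics/jigc.png

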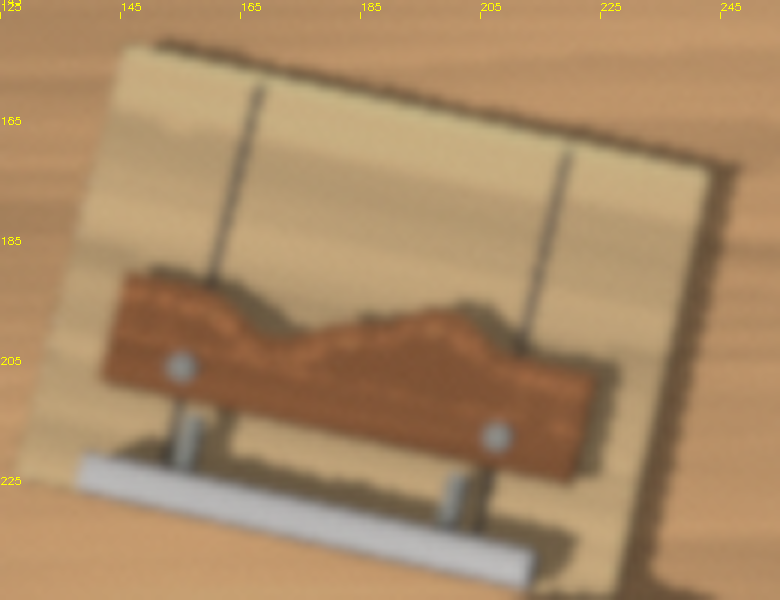

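View pics/blkc.png

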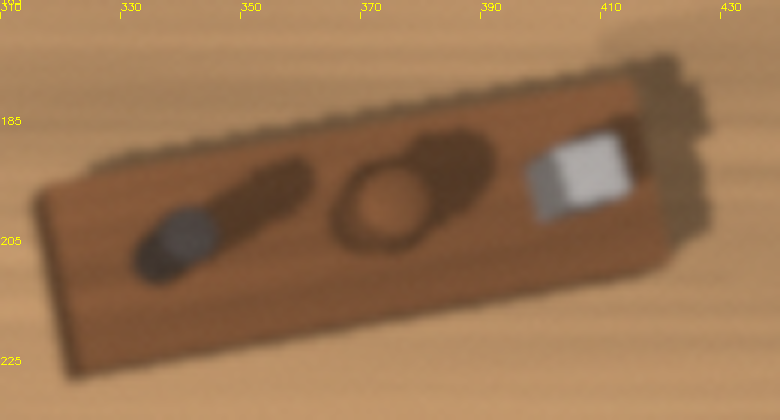

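```bash
cat > fit.py <<'E'
from h import *
from scipy.optimize import least_squares
c=capture("top");K,D,E=cam(c)
def s(pts,x0,y0): return (np.array(pts,float)+.5)/6-.5+[x0,y0]
jp=s([(125,45),(710,170),(25,480),(617,592)],125,145); jm=np.array([(85,115,18),(85,-115,18),(-85,115,18),(-85,-115,18)],float)
def fit(m,p,K,D,E,yaw0,x0):
    def f(q):
        P=np.c_[m[:,:2]@np.array([[np.cos(q[2]),np.sin(q[2])],[-np.sin(q[2]),np.cos(q[2])]])+q[:2],m[:,2]]
        return (w2px(K,D,E,P)-p).ravel()
    r=least_squares(f,[*x0,yaw0]);return r.x,r.fun
w=px2w(K,D,E,jp,18); print(w)
q,e=fit(jm,jp,K,D,E,-.2,w[:,:2].mean(0)); print("jig",q,e.round(1))
lp=s([(262,87),(211,285),(569,150),(522,350)],125,145); wl=px2w(K,D,E,lp,18)
rot=np.array([[np.cos(q[2]),-np.sin(q[2])],[np.sin(q[2]),np.cos(q[2])]])
print("lines in jig",((wl[:,:2]-q[:2])@rot).round(1))
# pattern top outline pts, z=32
pp=s([(130,272),(200,280),(598,373),(525,352),(450,308),(280,343),(104,378),(570,482)],125,145)
print("pattern in jig",((px2w(K,D,E,pp,32)[:,:2]-q[:2])@rot).round(1))
hp=s([(555,145),(620,130),(632,193),(567,213)],310,165); wh=px2w(K,D,E,hp,94);print("handle",wh.mean(0),wh.round(1))
bp=s([(45,195),(635,75),(668,262),(78,375)],310,165); wb=px2w(K,D,E,bp,50);print("block",wb)
bm=np.array([(35,110,50),(35,-110,50),(-35,-110,50),(-35,110,50)],float)
q,e=fit(bm,bp,K,D,E,.15,wb[:,:2].mean(0));print(q,e.round(1))
rot=np.array([[np.cos(q[2]),-np.sin(q[2])],[np.sin(q[2]),np.cos(q[2])]])
for y in(-75,0,75): print(q[:2]+rot@[0,y])
E
python3 fit.py
```

```text
[[668.79450954 290.65587527  18.        ]
 [620.11171481  67.53415777  18.        ]
 [502.71689052 322.55090525  18.        ]
 [460.80739865 101.42289898  18.        ]]
jig [ 5.63220533e+02  1.95539848e+02 -2.00342272e-01] [-0.3 -0.3  0.7 -1.5 -1.2 -0.   0.7  1.7]
lines in jig [[ 78.9  59.4]
 [  0.9  61.1]
 [ 78.2 -60.1]
 [ -0.1 -58.9]]
pattern in jig [[ -1.9  88.5]
 [  0.3  62.3]
 [ -4.4 -90. ]
 [ -2.1 -61.8]
 [  8.5 -31.1]
 [-16.8  27.9]
 [-42.4  88.8]
 [-46.  -88.3]]
handle [ 562.17687462 -284.0981551    94.        ] [[ 571.1 -270.9   94. ]
 [ 576.5 -294.1   94. ]
 [ 554.1 -297.3   94. ]
 [ 547.  -274.1   94. ]]
block [[ 559.86514296  -96.40253292   50.        ]
 [ 604.22842425 -314.34751474   50.        ]
 [ 534.95045476 -323.16123057   50.        ]
 [ 493.98295144 -107.18954772   50.        ]]
[ 5.48255505e+02 -2.10247376e+02  1.89442629e-01] [-0.4 -0.9 -1.2  0.4  0.8  0.2  0.8  0.4]
[ 562.3788693  -283.90557736]
[ 548.25550491 -210.24737633]
[ 534.13214052 -136.58917531]
```

```bash
cat > inc.py <<'E'
import numpy as np
def inc(p0,yaw0,p1,yaw1):
    d=np.array(p1,float)-p0;x=[np.cos(yaw0),np.sin(yaw0)];y=[np.sin(yaw0),-np.cos(yaw0)]
    return np.round([-(yaw1-yaw0),d[:2]@x,d[:2]@y,-d[2]],3)
def app(p0,yaw0,i):  # i=(rz,x,y,z)
    x=np.array([np.cos(yaw0),np.sin(yaw0)]);y=np.array([np.sin(yaw0),-np.cos(yaw0)])
    xy=np.array(p0[:2])+i[1]*x+i[2]*y
    return [*np.round(xy,3),round(p0[2]-i[3],3)],round(yaw0-i[0],5)
E
python3 -c "
from inc import *
print(inc([175.46,494.83,248.74],2.8008,[562.3,-284,200],1.76))"
```

```text
[   1.041 -624.905 -604.744   48.74 ]
```

Call:
step_arm(
  increments="0 0 0.17 -100 -97 8 0;0 0 0.34 -200 -194 16 0;0 0 1.041 -625 -605 49 0;0 0 1.041 -625 -605 49 0;0 0 1.041 -625 -605 49 0;0 0 1.041 -625 -605 49 0;0 0 1.041 -625 -605 49 0;0 0 1.041 -625 -605 49 0;0 0 1.041 -625 -605 49 0;0 0 1.041 -625 -605 49 0;0 0 1.041 -625 -605 49 0;0 0 1.041 -625 -605 49 0;0 0 1.041 -625 -605 49 0;0 0 1.041 -625 -605 49 0;0 0 1.041 -625 -605 49 0;0 0 1.041 -625 -605 49 0;0 0 1.041 -625 -605 49 0;0 0 1.041 -625 -605 49 0",
)

```text
time: 2.5
tool_pos: [562.3, -283.2, 200.4]
tcp_rot: [3.141, 0.0, 1.761]
contact_force: [-0.3, -0.2, -0.6]
grip_width: 45.9
```

```bash
python3 - <<'E'
from h import *
from inc import app
print(app([175.46,494.83,248.74],2.8008,[1.041,-625,-605,49]))
o=get_obs();print(o["time"],o["tool_pos"],o["tcp_rot"],o["contact_force"],o["joint_positions"],o["grip_width"])
c=capture("wrist");K,D,E=cam(c,o)
print(w2px(K,D,E,[[562.3,-284,94],[562.3,-284,50],[548.3,-210.2,50]]))
cv2.imwrite("pics/w1.png",cv2.cvtColor(c["frame"],cv2.COLOR_RGB2BGR))
E
```

```text
([np.float64(562.305), np.float64(-284.273), 199.74], 1.7598)
2.5 [ 562.31128893 -283.17472641  200.44784603] [3.14097037e+00 3.79935808e-04 1.76115604e+00] [-0.31236474 -0.19742041 -0.63489961] [-5.88243817e-01  5.71577759e-01  1.28637882e+00  1.73695723e-04
  1.28292625e+00 -7.78652908e-01] 45.88170202576138
[[259.44578823 199.0076864 ]
 [259.35104017 184.59465482]
 [259.66048733 106.82763367]]
```

View pics/w1.png

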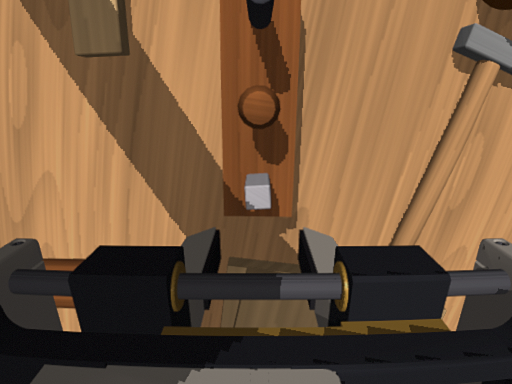

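```bash
python3 - <<'E'
from h import *
for i in range(2):
    o=get_obs();print(o["time"],o["tool_pos"].round(2),o["tcp_rot"].round(4),o["contact_force"].round(2))
    c=capture("wrist")
crop(c["frame"],215,150,90,70,8,"w1c.png")
E
```

```text
2.55 [ 562.33 -283.36  200.38] [3.141e+00 4.000e-04 1.761e+00] [ 0.04 -0.37  0.37]
2.6 [ 562.35 -283.54  200.3 ] [3.1411e+00 4.0000e-04 1.7607e+00] [-0.15 -0.24  0.11]
```

View pics/w1c.png

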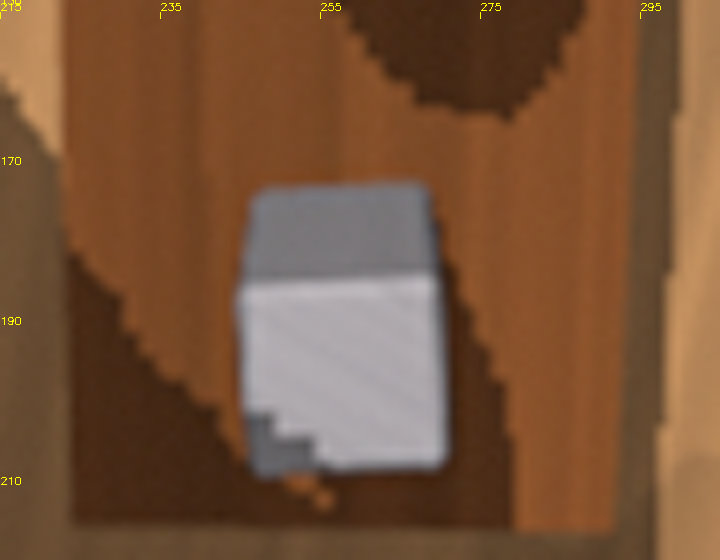

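```bash
python3 - <<'E'
from h import *
o=get_obs()
print(o["tool_pos"].round(2))
o["tool_pos"]=np.array([562.35,-283.7,200.2]);c=capture("wrist");K,D,E=cam(c,o)
f=lambda pts:(np.array(pts,float)+.5)/8-.5+[215,150]
w=px2w(K,D,E,f([(240,285),(435,272),(447,463),(256,475)]),94);print(w.round(1),w.mean(0))
for a,b in((0,1),(3,2),(3,0),(2,1)): d=w[b]-w[a];print(np.hypot(*d[:2]),np.arctan2(d[1],d[0]))
# block edges at z=50 : left (62,100),(70,520); right (638,60),(612,530)
w=px2w(K,D,E,f([(60,60),(72,520),(638,60),(613,530)]),50);print(w.round(1))
E
```

```text
[ 562.36 -283.7   200.2 ]
[[ 547.6 -274.7   94. ]
 [ 567.6 -269.4   94. ]
 [ 573.1 -290.2   94. ]
 [ 553.1 -295.5   94. ]] [ 560.3418015  -282.45431811   94.        ]
20.613462607336906 0.25943525833174647
20.711318573790624 0.257160652831213
21.48853658820005 1.8270378693849718
21.53555679839349 1.8315862859291154
[[ 521.5 -264.    50. ]
 [ 532.2 -323.    50. ]
 [ 590.4 -250.7   50. ]
 [ 600.9 -311.2   50. ]]
```

```bash
python3 -c "
from inc import *
print(inc([562.305,-284.273,199.74],1.7598,[560.8,-283,77],1.825))
print(app([562.305,-284.273,199.74],1.7598,[-.065,1.53,-1.24,122.7]))"
```

```text
[-6.5000e-02  1.5330e+00 -1.2390e+00  1.2274e+02]
([np.float64(560.8), np.float64(-283.003), 77.04], 1.8248)
```

Call:
step_arm(
  increments="0 0 -0.065 1.53 -1.24 30 0;0 0 -0.065 1.53 -1.24 75 0;0 0 -0.065 1.53 -1.24 110 0;0 0 -0.065 1.53 -1.24 122.7 0;0 0 -0.065 1.53 -1.24 122.7 0;0 0 -0.065 1.53 -1.24 122.7 0;0 0 -0.065 1.53 -1.24 122.7 0;0 0 -0.065 1.53 -1.24 122.7 -1;0 0 -0.065 1.53 -1.24 122.7 -1;0 0 -0.065 1.53 -1.24 122.7 -1;0 0 -0.065 1.53 -1.24 122.7 -1;0 0 -0.065 1.53 -1.24 122.7 -1",
)

```text
time: 4.2
tool_pos: [560.9, -283.0, 77.1]
tcp_rot: [3.141, 0.0, 1.825]
contact_force: [-1.0, -0.1, 1.7]
grip_width: 21.9
```

```bash
python3 - <<'E'
from h import *
o=get_obs();print(o["time"],o["tool_pos"].round(2),o["tcp_rot"].round(4),o["contact_force"].round(2),o["moment"].round(3),o["grip_width"])
c=capture("wrist");crop(c["frame"],160,150,200,150,4,"w2.png")
E
```

```text
4.2 [ 560.87 -282.99   77.12] [3.1414 0.     1.8248] [-1.   -0.09  1.74] [-0.019  0.093 -0.006] 21.917528799270723
```

View pics/w2.png

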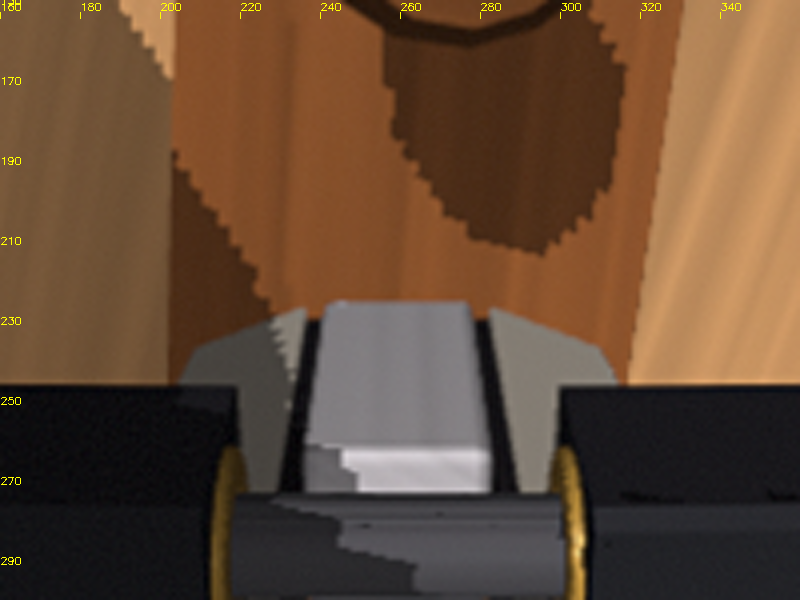

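```bash
python3 -c "
from inc import *
a=-.2003
J=lambda x,y:[563.2+x*np.cos(a)-y*np.sin(a),195.5+x*np.sin(a)+y*np.cos(a)]
t=J(25,-74);print(t)
p=[560.8,-283.003,77.04];y=1.8248
print(inc(p,y,[*t,205],1.3705))
print(app(p,y,[.454,364.6,105.5,-128]))"
```

```text
[np.float64(572.9768860285302), np.float64(118.0054034168502)]
[   0.454  385.082  112.552 -127.96 ]
([np.float64(571.298), np.float64(96.409), 205.04], 1.3708)
```

Call:
step_arm(
  increments="0 0 0 0 0 -15 -1;0 0 0 0 0 -50 -1;0 0 0 0 0 -95 -1;0 0 0 0 0 -130 -1;0 0 0 0 0 -140 -1;0 0 0.03 23 6.7 -140 -1;0 0 0.08 69 20 -140 -1;0 0 0.15 123 36 -140 -1;0 0 0.21 177 52 -140 -1;0 0 0.27 231 67.5 -140 -1;0 0 0.34 285 83 -140 -1;0 0 0.4 335 98 -140 -1;0 0 0.44 370 108 -138 -1;0 0 0.454 385 112.5 -133 -1;0 0 0.454 385 112.5 -128 -1;0 0 0.454 385 112.5 -128 -1;0 0 0.454 385 112.5 -128 -1;0 0 0.454 385 112.5 -128 -1",
)

```text
time: 6.5
tool_pos: [573.1, 117.1, 205.2]
tcp_rot: [3.141, -0.0, 1.37]
contact_force: [0.3, -0.7, -1.5]
grip_width: 21.7
```

```bash
python3 - <<'E'
from h import *
from inc import *
print(app([560.8,-283.003,77.04],1.8248,[.454,385,112.5,-128]))
o=get_obs();print(o["time"],o["tool_pos"].round(2),o["tcp_rot"].round(4),o["contact_force"].round(2),o["moment"].round(3),o["grip_width"])
c=capture("wrist");cv2.imwrite("pics/w3.png",cv2.cvtColor(c["frame"],cv2.COLOR_RGB2BGR))
c=capture("top");crop(c["frame"],125,120,200,140,4,"t3.png")
E
```

```text
([np.float64(572.947), np.float64(117.913), 205.04], 1.3708)
6.5 [573.13 117.14 205.22] [ 3.1412e+00 -1.0000e-04  1.3697e+00] [ 0.28 -0.74 -1.48] [-0.117  0.134  0.003] 21.71529350503866
```

View pics/w3.png

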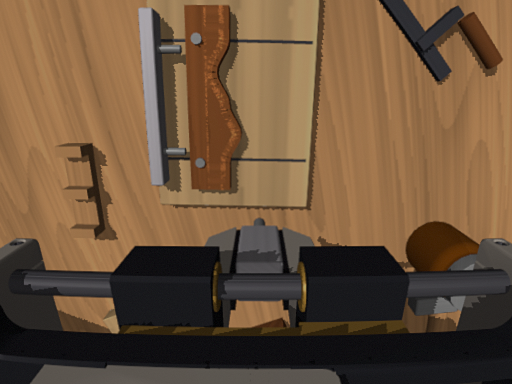

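View pics/t3.png

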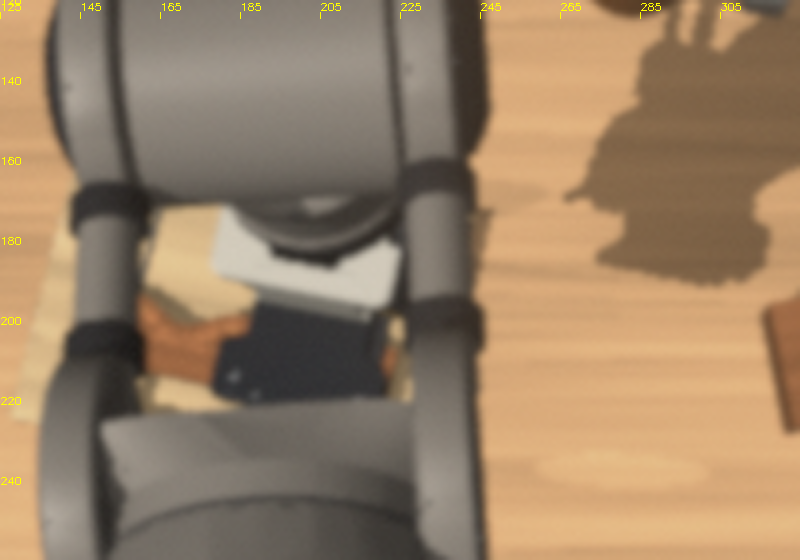

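The wrist view shows the whole pattern: bulge at about (240,130), hollow at about (215,75). The dark lines are at rows 42 and 159, and the pin tip is at (259,221). I'll enlarge it.

```bash
python3 - <<'E'
from h import *
c=cv2.imread("pics/w3.png")[:,:,::-1]
crop(c,160,0,160,112,5,"w3a.png");crop(c,160,105,160,118,5,"w3b.png")
E
```

```text
(no output)
```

View pics/w3a.png

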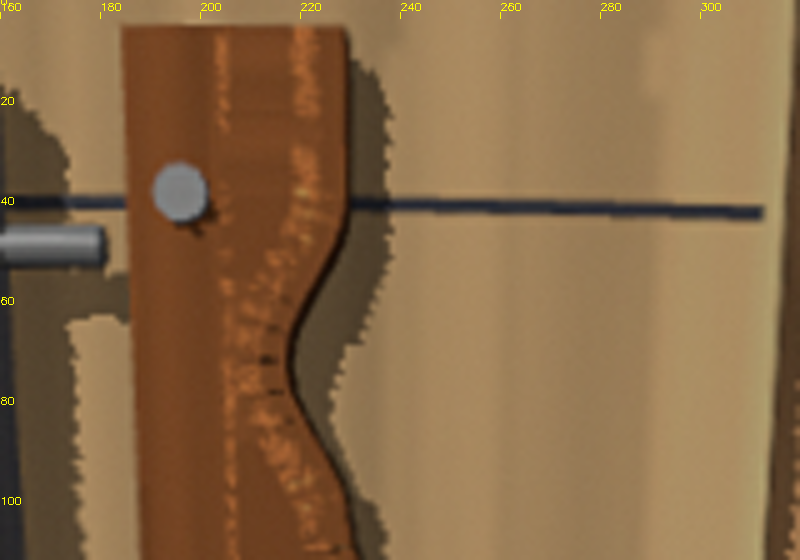

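View pics/w3b.png

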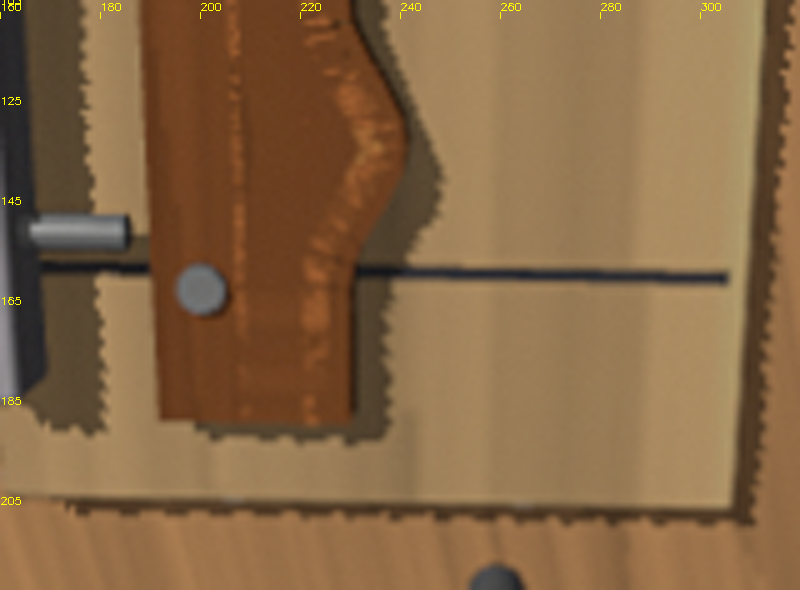

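```bash
cat > fit2.py <<'E'
from h import *
from scipy.optimize import least_squares
c=capture("wrist")
o={"tool_pos":np.array([573.1,117.2,205.2]),"tcp_rot":np.array([3.1412,0,1.3697])}
K,D,E=cam(c,o)
f=lambda pts,y0:(np.array(pts,float)+.5)/5-.5+[160,y0]
print("tip px",w2px(K,D,E,[[573.1,117.2,148.2],[573.1,117.2,152.2]]))
L1=px2w(K,D,E,f([(353,203),(762,213)],0),18)[:,:2];L0=px2w(K,D,E,f([(357,271),(727,278)],105),18)[:,:2]
Rt=px2w(K,D,E,np.r_[f([(790,60),(768,500)],0),f([(765,20),(735,508)],105)],18)[:,:2]
def g(q):
    r=np.array([[np.cos(q[2]),-np.sin(q[2])],[np.sin(q[2]),np.cos(q[2])]])
    t=lambda w:(w-q[:2])@r
    return np.r_[t(L1)[:,1]-60,t(L0)[:,1]+60,t(Rt)[:,0]-85]
r=least_squares(g,[563,195,-.2]);j=r.x;print("jig",j,r.fun.round(2))
ep=np.r_[f([(346,40),(347,120),(344,205),(318,270),(289,345),(300,410),(328,470),(353,545)],0),f([(355,20),(378,60),(404,125),(400,175),(375,225),(357,260),(352,300),(350,400)],105)]
W=px2w(K,D,E,ep,32)[:,:2]
def U(v):
    return np.where((v>-60)&(v<0),6*(1+np.cos(2*np.pi*(v+30)/60)),np.where((v>0)&(v<60),-6*(1+np.cos(2*np.pi*(v-30)/60)),0))
ends=px2w(K,D,E,np.r_[f([(346,28),(121,28)],0),f([(350,418),(158,420)],105)],32)[:,:2]
def loc(q,w):
    r=np.array([[np.cos(q[2]),-np.sin(q[2])],[np.sin(q[2]),np.cos(q[2])]]);return (w-q[:2])@r
def e(q):
    l=loc(q,W);en=loc(q,ends);return np.r_[l[:,0]-U(l[:,1]),.5*(en[:,1]-[90,90,-90,-90])]
r=least_squares(e,[*j[:2],j[2]]);p=r.x;print("pat",p,r.fun.round(2));print("pat in jig",loc(j,p[None,:2]),p[2]-j[2])
E
python3 fit2.py
```

```text
tip px [[259.95978524 220.67966954]
 [259.98287301 222.98046217]]
jig [ 5.59916730e+02  1.99002586e+02 -2.13861982e-01] [ 0.3  -0.23  0.19 -0.26 -0.25  0.09  0.01  0.16]
pat [ 5.58763861e+02  1.98728807e+02 -2.17910848e-01] [ 0.11  0.25 -0.26 -0.29  0.54 -0.04 -1.36  0.05  0.45  1.13 -0.3  -0.41
  0.2   0.23  0.19 -0.49 -0.45 -0.48  0.62  0.04]
pat in jig [[-1.06849941 -0.51222091]] -0.004048866097784737
```

```bash
cat > pat.py <<'E'
from inc import *
P=np.array([558.76,198.73]);A=-.218
def w(u,v): return [P[0]+u*np.cos(A)-v*np.sin(A),P[1]+u*np.sin(A)+v*np.cos(A)]
def uv(xy):
    d=np.array(xy[:2])-P;return [d@[np.cos(A),np.sin(A)],d@[-np.sin(A),np.cos(A)]]
E
python3 - <<'E'
from pat import *
from h import get_obs
o=get_obs();print(o["time"],o["tool_pos"].round(2))
p=[572.947,117.913,205.04];y=1.3708
print(uv(p))
print(inc(p,y,[*w(20,-74),78.6],np.pi/2+A)); print(w(20,-74))
E
```

```text
6.65 [573.04 117.56 205.22]
[np.float64(31.330111538790735), np.float64(-75.8358923529415)]
[ 1.8000e-02  2.0400e+00 -1.1295e+01  1.2644e+02]
[np.float64(562.2821120460325), np.float64(122.15588735913948)]
```

Call:
step_arm(
  increments="0 0 0.018 2 -5 20 -1;0 0 0.018 2 -11.3 60 -1;0 0 0.018 2 -11.3 95 -1;0 0 0.018 2 -11.3 115 -1;0 0 0.018 2 -11.3 123 -1;0 0 0.018 2 -11.3 126.4 -1;0 0 0.018 2 -11.3 126.4 -1;0 0 0.018 2 -11.3 126.4 -1;0 0 0.018 2 -11.3 126.4 -1;0 0 0.018 2 -11.3 126.4 -1",
)

```text
time: 7.9
tool_pos: [562.4, 122.1, 78.9]
tcp_rot: [3.141, -0.0, 1.353]
contact_force: [0.4, 0.7, -2.2]
grip_width: 22.0
```

```bash
cat > rd.py <<'E'
from h import *
from pat import *
import sys
n=int(sys.argv[1]);F=[];T=[];M=[]
for i in range(n):
    o=get_obs();F.append(o["contact_force"]);T.append(o["tool_pos"]);M.append(o["moment"])
    if i<n-1: capture("side")
F=np.array(F);T=np.array(T);m=T.mean(0)
fu=F[:,:2]@[np.cos(A),np.sin(A)];fv=F[:,:2]@[-np.sin(A),np.cos(A)]
print("t",o["time"],"tcp",m.round(2),T[-1].round(2),"uv",np.round(uv(T[-1]),2),"rot",np.round(o["tcp_rot"],4),"grip",round(o["grip_width"],2))
print("fu",fu.round(2),fu.mean().round(2),"fv",fv.mean().round(2),"fz",F[:,2].mean().round(2),"M",np.mean(M,0).round(3))
if len(sys.argv)>2:
    c=capture("wrist");cv2.imwrite("pics/"+sys.argv[2],cv2.cvtColor(c["frame"],cv2.COLOR_RGB2BGR))
E
python3 rd.py 10 w4.png; python3 -c "
from pat import *
print(app([572.947,117.913,205.04],1.3708,[.018,2,-11.3,126.4]))"
```

```text
t 8.35 tcp [562.29 122.14  78.69] [562.27 122.12  78.59] uv [ 19.99 -74.04] rot [-3.1416e+00 -1.0000e-04  1.3528e+00] grip 22.01
fu [ 0.2  -0.21  0.03 -0.46  0.7  -0.56 -0.29 -0.21 -0.18  0.26] -0.07 fv 0.25 fz -1.59 M [-0.092  0.061 -0.006]
([np.float64(562.27), np.float64(122.118), 78.64], 1.3528)
```

View pics/w4.png

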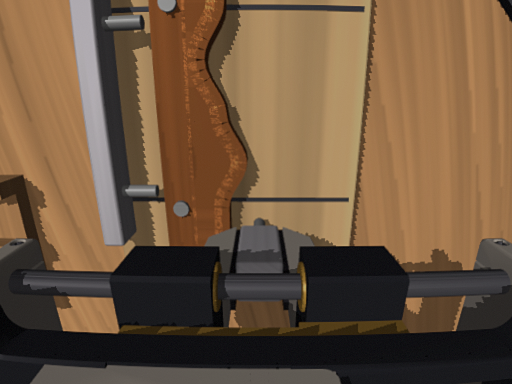

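Call:
step_arm(
  increments="0 0 0 0 -4 0 -1;0 0 0 0 -9 0 -1;0 0 0 0 -13 0 -1;0 0 0 0 -15 0 -1;0 0 0 0 -15 0 -1;0 0 0 0 -15 0 -1",
)

```text
time: 9.15
tool_pos: [547.8, 125.4, 78.7]
tcp_rot: [3.141, -0.0, 1.353]
contact_force: [0.3, 0.7, -2.0]
grip_width: 21.5
```

```bash
python3 rd.py 8
```

```text
t 9.5 tcp [547.73 125.34  78.62] [547.67 125.34  78.59] uv [  5.04 -74.05] rot [-3.1416e+00 -1.0000e-04  1.3527e+00] grip 21.66
fu [ 0.12  0.46  0.34  0.08  1.26  0.74 -0.33 -0.95] 0.21 fv 0.23 fz -1.7 M [-0.1    0.057  0.004]
```

No contact yet, so I move in another 2 mm.

Call:
step_arm(
  increments="0 0 0 0 -1 0 -1;0 0 0 0 -2 0 -1;0 0 0 0 -2 0 -1;0 0 0 0 -2 0 -1",
)

```text
time: 10.0
tool_pos: [545.8, 125.8, 78.7]
tcp_rot: [3.141, -0.0, 1.353]
contact_force: [0.9, 0.0, -1.5]
grip_width: 21.9
```

```bash
python3 rd.py 8
```

```text
t 10.35 tcp [545.77 125.79  78.66] [545.76 125.78  78.66] uv [  3.09 -74.03] rot [ 3.1414e+00 -1.0000e-04  1.3527e+00] grip 21.84
fu [ 0.9   0.47  1.77  0.97  1.01  1.59 -0.27  1.64] 1.01 fv 0.17 fz -1.78 M [-0.153 -0.144 -0.007]
```

```bash
sed -i 's/^if len/M=np.array(M);mv=M[:,:2]@[-np.sin(A),np.cos(A)];print("mv",mv.round(3),mv.mean().round(3),mv.std().round(3))\nif len/' rd.py
```

Call:
step_arm(
  increments="0 0 0 0 -0.8 0 -1;0 0 0 0 -1.6 0 -1;0 0 0 0 -1.6 0 -1;0 0 0 0 -1.6 0 -1",
)

```text
time: 10.85
tool_pos: [544.3, 126.1, 78.7]
tcp_rot: [3.141, -0.0, 1.353]
contact_force: [2.3, -0.3, -1.5]
grip_width: 21.7
```

```bash
python3 rd.py 8 w5.png
```

```text
t 11.2 tcp [544.25 126.14  78.67] [544.21 126.14  78.66] uv [  1.49 -74.02] rot [ 3.1414e+00 -1.0000e-04  1.3528e+00] grip 21.78
fu [2.36 3.09 2.83 2.34 3.22 2.72 3.61 2.27] 2.81 fv -0.16 fz -2.09 M [-0.26  -0.465 -0.013]
mv [-0.485 -0.452 -0.523 -0.505 -0.54  -0.551 -0.529 -0.497] -0.51 0.03
```

View pics/w5.png

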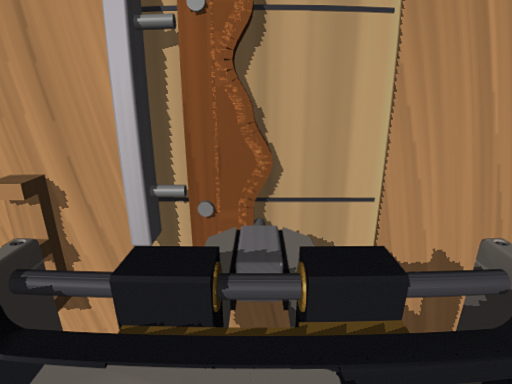

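```bash
cat > tr.py <<'E'
import numpy as np,sys
def U(v):
    return np.where((v>-60)&(v<0),6*(1+np.cos(2*np.pi*(v+30)/60)),np.where((v>0)&(v<60),-6*(1+np.cos(2*np.pi*(v-30)/60)),0.))
def off(v,r=4):
    s=np.linspace(-r,r,801);return max(U(v+s)+np.sqrt(r*r-s*s))-r
# args v0 u0(current cmd) v1 base(u on straight) step ; v shift dv
v0,u0,v1,b,st=map(float,sys.argv[1:6]);dv=float(sys.argv[6]) if len(sys.argv)>6 else 0
n=int(np.ceil((v1-v0)/st-1e-6))
print(";".join(f"0 0 0 {(v1-v0)*i/n:.1f} {b+off(v0+(v1-v0)*i/n-dv)-u0:.1f} 0 -1" for i in range(1,n+1)));print("end",v1,b+off(v1-dv))
E
python3 tr.py -74 1.4 -56 1.4 2.5;python3 tr.py -56 1.5 -40 1.4 2
```

```text
0 0 0 2.2 0.0 0 -1;0 0 0 4.5 0.0 0 -1;0 0 0 6.8 0.0 0 -1;0 0 0 9.0 0.0 0 -1;0 0 0 11.2 0.0 0 -1;0 0 0 13.5 0.0 0 -1;0 0 0 15.8 0.1 0 -1;0 0 0 18.0 0.7 0 -1
end -56.0 2.083830052268113
0 0 0 2.0 1.4 0 -1;0 0 0 4.0 2.4 0 -1;0 0 0 6.0 3.5 0 -1;0 0 0 8.0 4.7 0 -1;0 0 0 10.0 6.0 0 -1;0 0 0 12.0 7.2 0 -1;0 0 0 14.0 8.4 0 -1;0 0 0 16.0 9.4 0 -1
end -40.0 10.893659941309451
```

Call:
step_arm(
  increments="0 0 0 2 0 0 -1;0 0 0 4 0 0 -1;0 0 0 6 0 0 -1;0 0 0 8 0 0 -1;0 0 0 10 0 0 -1;0 0 0 12 0 0 -1;0 0 0 12 0 0 -1",
)

```text
time: 12.12
tool_pos: [546.8, 138.2, 78.6]
tcp_rot: [3.141, -0.001, 1.353]
contact_force: [3.2, -1.1, -1.7]
grip_width: 21.8
```

```bash
python3 rd.py 5; python3 tr.py -62 1.4 -46 1.4 2
```

```text
t 12.325 tcp [546.77 138.19  78.63] [546.76 138.15  78.63] uv [  1.38 -61.74] rot [ 3.1415e+00 -6.0000e-04  1.3527e+00] grip 21.68
fu [3.4  3.26 3.53 2.38 2.34] 2.98 fv 0.53 fz -1.76 M [-0.118 -0.497  0.033]
mv [-0.524 -0.557 -0.513 -0.471 -0.488] -0.511 0.03
0 0 0 2.0 0.0 0 -1;0 0 0 4.0 0.2 0 -1;0 0 0 6.0 0.7 0 -1;0 0 0 8.0 1.5 0 -1;0 0 0 10.0 2.5 0 -1;0 0 0 12.0 3.6 0 -1;0 0 0 14.0 4.8 0 -1;0 0 0 16.0 6.1 0 -1
end -46.0 7.494095037674681
```

Call:
step_arm(
  increments="0 0 0 2 0 0 -1;0 0 0 4 0.2 0 -1;0 0 0 6 0.7 0 -1;0 0 0 8 1.5 0 -1;0 0 0 10 2.5 0 -1;0 0 0 10 2.5 0 -1",
)

```text
time: 13.08
tool_pos: [551.4, 147.3, 78.5]
tcp_rot: [3.141, -0.0, 1.353]
contact_force: [1.9, -2.3, -2.8]
grip_width: 21.5
```

```bash
python3 rd.py 5; python3 tr.py -52 3.9 -38 1.4 2
```

```text
t 13.275 tcp [551.39 147.26  78.56] [551.36 147.24  78.57] uv [  3.91 -51.87] rot [ 3.1415e+00 -4.0000e-04  1.3528e+00] grip 22.24
fu [2.39 3.8  3.43 2.82 1.75] 2.84 fv -1.41 fz -2.29 M [-0.611 -0.453 -0.02 ]
mv [-0.527 -0.533 -0.599 -0.626 -0.588] -0.575 0.038
0 0 0 2.0 1.1 0 -1;0 0 0 4.0 2.3 0 -1;0 0 0 6.0 3.6 0 -1;0 0 0 8.0 4.8 0 -1;0 0 0 10.0 6.0 0 -1;0 0 0 12.0 7.0 0 -1;0 0 0 14.0 7.9 0 -1
end -38.0 11.771084452832088
```

Call:
step_arm(
  increments="0 0 0 2 1.1 0 -1;0 0 0 4 2.3 0 -1;0 0 0 6 3.6 0 -1;0 0 0 8 4.8 0 -1;0 0 0 10 6 0 -1;0 0 0 12 7 0 -1;0 0 0 12 7 0 -1",
)

```text
time: 14.15
tool_pos: [560.9, 157.5, 78.6]
tcp_rot: [3.141, -0.0, 1.353]
contact_force: [1.9, -2.9, -1.7]
grip_width: 21.9
```

```bash
python3 rd.py 5; python3 tr.py -40 10.9 -24 1.4 2
```

```text
t 14.35 tcp [560.87 157.5   78.64] [560.83 157.48  78.65] uv [ 10.94 -39.82] rot [ 3.1413e+00 -5.0000e-04  1.3527e+00] grip 21.42
fu [2.47 2.66 3.54 2.79 3.28] 2.95 fv -2.2 fz -2.27 M [-0.578 -0.426  0.011]
mv [-0.54  -0.534 -0.557 -0.504 -0.571] -0.541 0.023
0 0 0 2.0 0.9 0 -1;0 0 0 4.0 1.6 0 -1;0 0 0 6.0 2.1 0 -1;0 0 0 8.0 2.4 0 -1;0 0 0 10.0 2.5 0 -1;0 0 0 12.0 2.4 0 -1;0 0 0 14.0 2.1 0 -1;0 0 0 16.0 1.6 0 -1
end -24.0 12.473795397000025
```

Excellent: the push-back is still about 2.5 mm. On over the crest.

Call:
step_arm(
  increments="0 0 0 2 0.9 0 -1;0 0 0 4 1.6 0 -1;0 0 0 6 2.1 0 -1;0 0 0 8 2.4 0 -1;0 0 0 10 2.5 0 -1;0 0 0 12 2.4 0 -1;0 0 0 14 2.1 0 -1;0 0 0 14 2.1 0 -1",
)

```text
time: 15.35
tool_pos: [565.9, 171.0, 78.7]
tcp_rot: [3.141, -0.001, 1.353]
contact_force: [1.6, 0.2, -1.9]
grip_width: 21.5
```

```bash
python3 rd.py 5; python3 tr.py -26 13 -10 1.4 2
```

```text
t 15.55 tcp [565.91 170.94  78.68] [565.91 170.9   78.68] uv [ 13.   -25.62] rot [ 3.1414e+00 -8.0000e-04  1.3527e+00] grip 22.03
fu [1.5  2.52 1.63 2.71 2.22] 2.11 fv 1.41 fz -1.79 M [ 0.084 -0.458 -0.001]
mv [-0.424 -0.441 -0.437 -0.446 -0.399] -0.429 0.017
0 0 0 2.0 -0.5 0 -1;0 0 0 4.0 -1.2 0 -1;0 0 0 6.0 -2.1 0 -1;0 0 0 8.0 -3.1 0 -1;0 0 0 10.0 -4.3 0 -1;0 0 0 12.0 -5.5 0 -1;0 0 0 14.0 -6.8 0 -1;0 0 0 16.0 -8.0 0 -1
end -10.0 5.010550533566178
```

Call:
step_arm(
  increments="0 0 0 2 -0.7 0 -1;0 0 0 4 -1.4 0 -1;0 0 0 6 -2.3 0 -1;0 0 0 8 -3.3 0 -1;0 0 0 10 -4.5 0 -1;0 0 0 10 -4.5 0 -1",
)

```text
time: 16.3
tool_pos: [563.6, 181.7, 78.7]
tcp_rot: [3.142, -0.001, 1.353]
contact_force: [2.6, 0.7, -1.0]
grip_width: 21.8
```

```bash
python3 rd.py 5; python3 tr.py -16 8.5 0 1.2 2
```

```text
t 16.5 tcp [563.61 181.64  78.67] [563.65 181.58  78.67] uv [  8.48 -15.68] rot [ 3.1415e+00 -7.0000e-04  1.3527e+00] grip 21.48
fu [2.42 2.43 2.39 2.35 2.94] 2.5 fv 2.06 fz -1.16 M [ 0.225 -0.534 -0.   ]
mv [-0.497 -0.488 -0.447 -0.436 -0.494] -0.472 0.026
0 0 0 2.0 -1.2 0 -1;0 0 0 4.0 -2.5 0 -1;0 0 0 6.0 -3.7 0 -1;0 0 0 8.0 -4.8 0 -1;0 0 0 10.0 -5.8 0 -1;0 0 0 12.0 -6.6 0 -1;0 0 0 14.0 -7.1 0 -1;0 0 0 16.0 -7.3 0 -1
end 0.0 1.2
```

Call:
step_arm(
  increments="0 0 0 2 -1.2 0 -1;0 0 0 4 -2.5 0 -1;0 0 0 6 -3.7 0 -1;0 0 0 8 -4.8 0 -1;0 0 0 10 -5.8 0 -1;0 0 0 12 -6.6 0 -1;0 0 0 12 -6.6 0 -1",
)

```text
time: 17.38
tool_pos: [559.7, 194.6, 78.6]
tcp_rot: [-3.142, -0.0, 1.353]
contact_force: [2.6, 0.2, -2.4]
grip_width: 22.0
```

```bash
python3 rd.py 5; python3 tr.py -4 1.9 12 1.2 2
```

```text
t 17.575 tcp [559.72 194.59  78.61] [559.76 194.55  78.61] uv [ 1.88 -3.86] rot [-3.1416e+00 -4.0000e-04  1.3527e+00] grip 21.92
fu [2.5  2.37 2.54 3.04 2.25] 2.54 fv 1.0 fz -1.74 M [-0.047 -0.554  0.011]
mv [-0.568 -0.536 -0.558 -0.53  -0.564] -0.551 0.015
0 0 0 2.0 -0.5 0 -1;0 0 0 4.0 -0.7 0 -1;0 0 0 6.0 -0.8 0 -1;0 0 0 8.0 -1.1 0 -1;0 0 0 10.0 -1.6 0 -1;0 0 0 12.0 -2.3 0 -1;0 0 0 14.0 -3.2 0 -1;0 0 0 16.0 -4.2 0 -1
end 12.0 -2.33456199879644
```

Call:
step_arm(
  increments="0 0 0 2 -0.5 0 -1;0 0 0 4 -0.7 0 -1;0 0 0 6 -0.8 0 -1;0 0 0 8 -1.1 0 -1;0 0 0 10 -1.6 0 -1;0 0 0 12 -2.3 0 -1;0 0 0 14 -3.2 0 -1;0 0 0 14 -3.2 0 -1",
)

```text
time: 18.58
tool_pos: [559.6, 209.2, 78.7]
tcp_rot: [3.141, -0.001, 1.353]
contact_force: [2.6, 1.1, -1.8]
grip_width: 21.6
```

```bash
python3 rd.py 5; python3 tr.py 10 -1.3 26 1.2 2
```

```text
t 18.775 tcp [559.7  209.16  78.67] [559.75 209.13  78.69] uv [-1.29 10.37] rot [ 3.1414e+00 -8.0000e-04  1.3527e+00] grip 21.8
fu [2.34 3.48 3.01 2.99 2.8 ] 2.92 fv 1.72 fz -1.78 M [ 0.176 -0.516 -0.006]
mv [-0.46  -0.469 -0.492 -0.479 -0.43 ] -0.466 0.021
0 0 0 2.0 -1.0 0 -1;0 0 0 4.0 -2.2 0 -1;0 0 0 6.0 -3.4 0 -1;0 0 0 8.0 -4.7 0 -1;0 0 0 10.0 -5.9 0 -1;0 0 0 12.0 -7.0 0 -1;0 0 0 14.0 -8.0 0 -1;0 0 0 16.0 -8.8 0 -1
end 26.0 -10.116169947731887
```

Call:
step_arm(
  increments="0 0 0 2 -1.1 0 -1;0 0 0 4 -2.3 0 -1;0 0 0 6 -3.5 0 -1;0 0 0 8 -4.8 0 -1;0 0 0 10 -6 0 -1;0 0 0 10 -6 0 -1",
)

```text
time: 19.52
tool_pos: [555.9, 220.2, 78.7]
tcp_rot: [3.142, -0.001, 1.353]
contact_force: [3.6, 0.5, -1.2]
grip_width: 21.9
```

```bash
python3 rd.py 5; python3 tr.py 20 -7.3 40 1.2 2
```

```text
t 19.725 tcp [555.96 220.15  78.68] [556.02 220.12  78.67] uv [-7.31 20.29] rot [ 3.1414e+00 -7.0000e-04  1.3528e+00] grip 21.74
fu [3.44 3.43 2.08 3.11 1.76] 2.76 fv 1.62 fz -1.55 M [ 0.179 -0.606 -0.007]
mv [-0.56  -0.575 -0.516 -0.568 -0.544] -0.553 0.021
0 0 0 2.0 -1.0 0 -1;0 0 0 4.0 -2.0 0 -1;0 0 0 6.0 -2.8 0 -1;0 0 0 8.0 -3.3 0 -1;0 0 0 10.0 -3.5 0 -1;0 0 0 12.0 -3.3 0 -1;0 0 0 14.0 -2.8 0 -1;0 0 0 16.0 -2.0 0 -1;0 0 0 18.0 -1.0 0 -1;0 0 0 20.0 0.1 0 -1
end 40.0 -7.189449466433824
```

Call:
step_arm(
  increments="0 0 0 2 -1 0 -1;0 0 0 4 -1.9 0 -1;0 0 0 6 -2.6 0 -1;0 0 0 8 -3.1 0 -1;0 0 0 10 -3.3 0 -1;0 0 0 12 -3.1 0 -1;0 0 0 12 -3.1 0 -1",
)

```text
time: 20.6
tool_pos: [555.4, 232.3, 78.5]
tcp_rot: [-3.141, 0.0, 1.353]
contact_force: [3.2, -2.3, -2.1]
grip_width: 22.1
```

```bash
python3 rd.py 5; python3 tr.py 32 -10.4 48 1.4 2
```

```text
t 20.8 tcp [555.46 232.25  78.53] [555.45 232.24  78.51] uv [-10.48  32.  ] rot [-3.1414e+00 -2.0000e-04  1.3527e+00] grip 21.78
fu [3.64 2.82 2.97 3.05 3.71] 3.24 fv -1.38 fz -1.95 M [-0.441 -0.47   0.009]
mv [-0.505 -0.55  -0.587 -0.547 -0.58 ] -0.554 0.029
0 0 0 2.0 0.5 0 -1;0 0 0 4.0 1.3 0 -1;0 0 0 6.0 2.3 0 -1;0 0 0 8.0 3.4 0 -1;0 0 0 10.0 4.6 0 -1;0 0 0 12.0 5.9 0 -1;0 0 0 14.0 7.1 0 -1;0 0 0 16.0 8.3 0 -1
end 48.0 -2.13456199879644
```

d is about 2.6 mm. I carry on up the far side of the hollow.

Call:
step_arm(
  increments="0 0 0 2 0.5 0 -1;0 0 0 4 1.3 0 -1;0 0 0 6 2.3 0 -1;0 0 0 8 3.4 0 -1;0 0 0 10 4.6 0 -1;0 0 0 10 4.6 0 -1",
)

```text
time: 21.55
tool_pos: [562.3, 241.0, 78.5]
tcp_rot: [-3.142, 0.0, 1.353]
contact_force: [1.8, -3.7, -2.1]
grip_width: 22.1
```

```bash
python3 rd.py 5; python3 tr.py 42 -5.8 58 1.4 2
```

```text
t 21.75 tcp [562.2  240.99  78.51] [562.15 241.    78.53] uv [-5.83 42.  ] rot [-3.1416e+00 -1.0000e-04  1.3528e+00] grip 21.74
fu [2.58 4.05 3.15 3.02 3.42] 3.24 fv -3.05 fz -2.83 M [-0.875 -0.402  0.009]
mv [-0.544 -0.618 -0.607 -0.565 -0.573] -0.581 0.027
0 0 0 2.0 1.3 0 -1;0 0 0 4.0 2.5 0 -1;0 0 0 6.0 3.7 0 -1;0 0 0 8.0 4.7 0 -1;0 0 0 10.0 5.6 0 -1;0 0 0 12.0 6.3 0 -1;0 0 0 14.0 6.8 0 -1;0 0 0 16.0 7.1 0 -1
end 58.0 1.2959528348881797
```

Call:
step_arm(
  increments="0 0 0 2 1.3 0 -1;0 0 0 4 2.5 0 -1;0 0 0 6 3.7 0 -1;0 0 0 8 4.7 0 -1;0 0 0 10 5.6 0 -1;0 0 0 12 6.3 0 -1;0 0 0 12 6.3 0 -1",
)

```text
time: 22.62
tool_pos: [571.2, 251.8, 78.8]
tcp_rot: [3.141, -0.001, 1.353]
contact_force: [1.8, -0.7, -2.6]
grip_width: 21.9
```

```bash
python3 rd.py 5; python3 tr.py 54 .5 74 1.4 2
```

```text
t 22.825 tcp [571.13 251.78  78.75] [571.08 251.73  78.77] uv [ 0.57 54.41] rot [ 3.1411e+00 -1.0000e-03  1.3527e+00] grip 21.84
fu [1.86 2.17 2.98 3.24 2.27] 2.51 fv -0.42 fz -2.47 M [-0.44  -0.506 -0.021]
mv [-0.608 -0.559 -0.586 -0.571 -0.62 ] -0.589 0.023
0 0 0 2.0 0.5 0 -1;0 0 0 4.0 0.8 0 -1;0 0 0 6.0 0.9 0 -1;0 0 0 8.0 0.9 0 -1;0 0 0 10.0 0.9 0 -1;0 0 0 12.0 0.9 0 -1;0 0 0 14.0 0.9 0 -1;0 0 0 16.0 0.9 0 -1;0 0 0 18.0 0.9 0 -1;0 0 0 20.0 0.9 0 -1
end 74.0 1.4
```

Call:
step_arm(
  increments="0 0 0 2 0.5 0 -1;0 0 0 4 0.8 0 -1;0 0 0 6 0.9 0 -1;0 0 0 8 0.9 0 -1;0 0 0 10 0.9 0 -1;0 0 0 12 0.9 0 -1;0 0 0 14 0.9 0 -1;0 0 0 16 0.9 0 -1;0 0 0 18 0.9 0 -1;0 0 0 18 0.9 0 -1;0 0 0 18 0.9 0 -1",
)

```text
time: 24.2
tool_pos: [575.8, 269.0, 78.7]
tcp_rot: [3.141, -0.001, 1.353]
contact_force: [3.1, 0.4, -2.3]
grip_width: 21.8
```

```bash
python3 rd.py 4 w6.png; python3 - <<'E'
from pat import *
print("cmd",w(1.4,72))
E
```

```text
t 24.35 tcp [575.76 269.02  78.67] [575.75 268.99  78.68] uv [ 1.39 72.27] rot [ 3.1414e+00 -7.0000e-04  1.3527e+00] grip 22.02
fu [2.9  3.25 3.39 2.44] 2.99 fv 0.82 fz -2.11 M [-0.108 -0.576 -0.009]
mv [-0.577 -0.551 -0.589 -0.624] -0.585 0.026
cmd [np.float64(575.6988370368381), np.float64(268.7231125171573)]
```

View pics/w6.png

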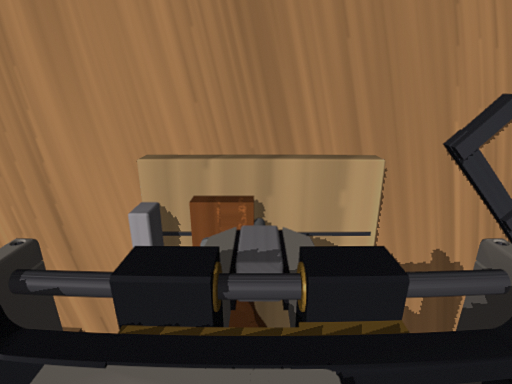

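```bash
python3 - <<'E'
from pat import *
p,y=app([562.27,122.118,78.64],1.3528,[0,146,-18.6,0]);print(p,uv(p))
i=inc(p,y,[560.8,-283.003,217],1.8248);print(i)
for f in(.04,.12,.22,.33,.44,.55,.66,.77,.87,.95,1):print((i*f).round(2)[:1],(20+(i[2]-20)*f).round(1),(i[1]*f).round(1))
E
```

```text
[np.float64(575.686), np.float64(268.685), 78.64] [np.float64(1.3957096665607855), np.float64(71.96001317069552)]
[-4.72000e-01 -5.41851e+02  1.04782e+02 -1.38360e+02]
[-0.02] 23.4 -21.7
[-0.06] 30.2 -65.0
[-0.1] 38.7 -119.2
[-0.16] 48.0 -178.8
[-0.21] 57.3 -238.4
[-0.26] 66.6 -298.0
[-0.31] 76.0 -357.6
[-0.36] 85.3 -417.2
[-0.41] 93.8 -471.4
[-0.45] 100.5 -514.8
[-0.47] 104.8 -541.9
```

Call:
step_arm(
  increments="0 0 0 0 5 0 -1;0 0 0 0 15 0 -1;0 0 0 0 20 -10 -1;0 0 0 0 20 -45 -1;0 0 0 0 20 -90 -1;0 0 0 0 20 -125 -1;0 0 0 0 20 -138.4 -1;0 0 -0.02 -21.7 23.4 -138.4 -1;0 0 -0.06 -65 30.2 -138.4 -1;0 0 -0.1 -119 38.7 -138.4 -1;0 0 -0.16 -179 48 -138.4 -1;0 0 -0.21 -238 57.3 -138.4 -1;0 0 -0.26 -298 66.6 -138.4 -1;0 0 -0.31 -358 76 -138.4 -1;0 0 -0.36 -417 85.3 -138.4 -1;0 0 -0.41 -471 93.8 -138.4 -1;0 0 -0.45 -515 100.5 -138.4 -1;0 0 -0.472 -541.9 104.8 -138.4 -1;0 0 -0.472 -541.9 104.8 -138.4 -1;0 0 -0.472 -541.9 104.8 -138.4 -1",
)

```text
time: 26.9
tool_pos: [560.6, -282.3, 216.2]
tcp_rot: [-3.141, -0.002, 1.825]
contact_force: [-0.4, 0.6, -1.1]
grip_width: 21.8
```

```bash
python3 - <<'E'
from pat import *
p,y=app([575.686,268.685,78.64],1.3528,[-.472,-541.9,104.8,-138.4]);print(p,y,inc(p,y,[560.8,-283,110],1.8248))
E
python3 rd.py 6
```

```text
[np.float64(560.807), np.float64(-283.055), 217.04] 1.8248 [-0.0000e+00  5.5000e-02  7.0000e-03  1.0704e+02]
t 27.15 tcp [ 560.88 -282.    216.74] [ 561.03 -282.11  217.1 ] uv [ 106.21 -468.96] rot [ 3.1415e+00 -2.0000e-04  1.8260e+00] grip 21.77
fu [-0.54 -0.24  0.18  0.44  0.23 -0.26] -0.03 fv 0.07 fz -1.4 M [-0.073  0.021  0.013]
mv [-0.007  0.006 -0.033  0.01   0.037  0.014] 0.005 0.021
```

Call:
step_arm(
  increments="0 0 0 0 0 20 -1;0 0 0 0 0 60 -1;0 0 0 0 0 90 -1;0 0 0 0 0 101 -1;0 0 0 0 0 103 -1;0 0 0 0 0 103 -1;0 0 0 0 0 103 -1;0 0 0 0 0 103 -1",
)

```text
time: 28.15
tool_pos: [561.1, -283.3, 114.8]
tcp_rot: [3.141, 0.001, 1.825]
contact_force: [-0.5, 0.6, -1.6]
grip_width: 21.9
```

```bash
python3 rd.py 2 w7.png; python3 - <<'E'
from h import *
c=cv2.imread("pics/w7.png")[:,:,::-1];crop(c,160,150,200,150,4,"w7c.png")
c=capture("side");crop(c["frame"],190,200,110,140,5,"s7.png")
E
```

```text
t 28.2 tcp [ 561.06 -283.23  114.73] [ 561.02 -283.2   114.64] uv [ 106.44 -470.04] rot [3.1408e+00 7.0000e-04 1.8248e+00] grip 21.73
fu [-0.58 -0.57] -0.58 fv 0.49 fz -1.57 M [-0.096  0.03  -0.005]
mv [0.017 0.   ] 0.009 0.008
```

View pics/w7c.png

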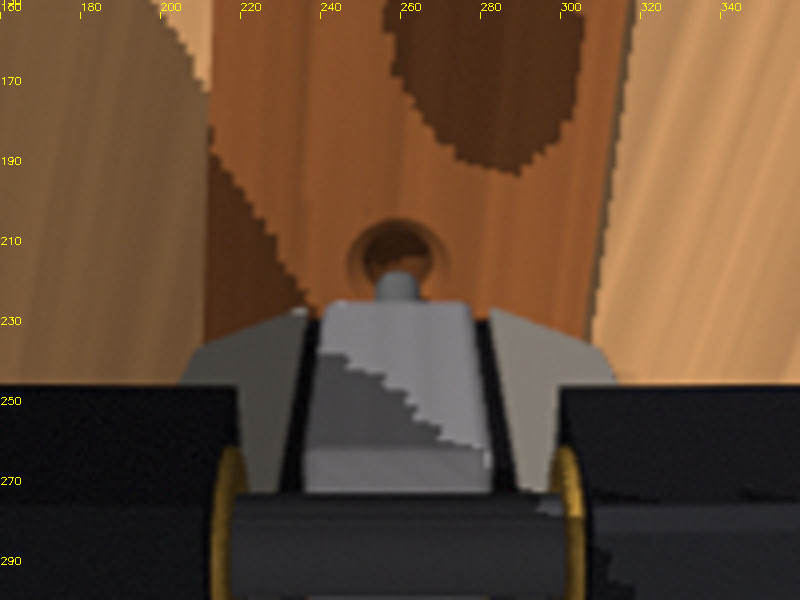

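View pics/s7.png

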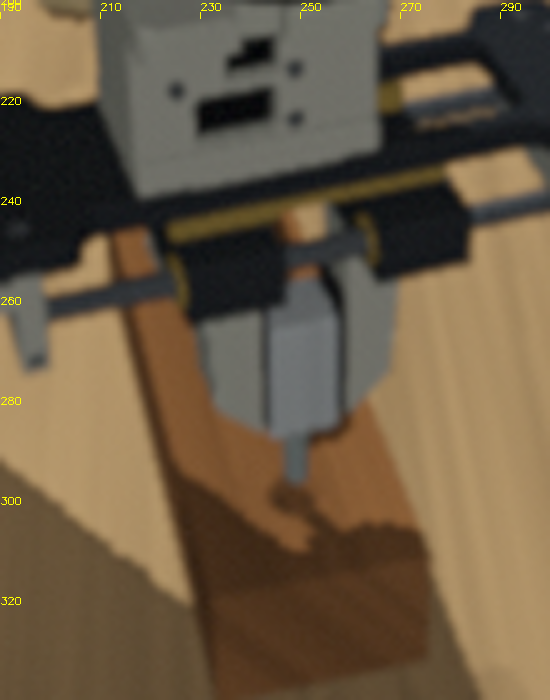

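Call:
step_arm(
  increments="0 0 0 0 0 4 -1;0 0 0 0 0 9 -1;0 0 0 0 0 14 -1;0 0 0 0 0 14 -1",
)

```text
time: 28.8
tool_pos: [560.5, -282.8, 99.2]
tcp_rot: [-3.141, -0.001, 1.825]
contact_force: [-0.2, 0.4, -1.5]
grip_width: 21.8
```

```bash
python3 rd.py 4
```

```text
t 28.95 tcp [ 560.72 -282.98   99.69] [ 560.89 -283.11  100.05] uv [ 106.29 -469.98] rot [3.1414e+00 1.0000e-04 1.8248e+00] grip 21.79
fu [-0.32 -0.77  0.73 -0.1 ] -0.12 fv 0.15 fz -1.42 M [-0.077  0.019 -0.01 ]
mv [-0.027  0.05   0.039 -0.056] 0.001 0.044
```

The tip is about 7 mm into the hole with no contact force, so I lower it the rest of the way.

Call:
step_arm(
  increments="0 0 0 0 0 5 -1;0 0 0 0 0 11 -1;0 0 0 0 0 17 -1;0 0 0 0 0 21 -1;0 0 0 0 0 22.5 -1;0 0 0 0 0 22.5 -1;0 0 0 0 0 22.5 -1",
)

```text
time: 29.82
tool_pos: [561.0, -283.1, 77.7]
tcp_rot: [3.141, 0.0, 1.825]
contact_force: [-0.1, 0.8, -1.1]
grip_width: 21.7
```

```bash
python3 rd.py 5
```

```text
t 30.025 tcp [ 560.91 -283.1    77.64] [ 560.84 -283.07   77.59] uv [ 106.24 -469.95] rot [3.1414e+00 1.0000e-04 1.8248e+00] grip 22.03
fu [-0.27 -0.87 -0.96  0.06  0.53] -0.3 fv 0.2 fz -1.57 M [-0.097  0.036  0.006]
mv [0.018 0.007 0.021 0.024 0.001] 0.014 0.009
```

Call:
step_arm(
  increments="0 0 0 0 0 0.5 -1;0 0 0 0 0 0.7 -1;0 0 0 0 0 0.7 -1;0 0 0 0 0 0.7 0;0 0 0 0 0 0.7 0;0 0 0 0 0 0.7 0;0 0 0 0 0 0.7 0;0 0 0 0 0 -10 0;0 0 0 0 0 -40 0;0 0 0 0 0 -80 0;0 0 0 0 0 -115 0;0 0 0 0 0 -125 0;0 0 0 0 0 -125 0;0 0 0 0 0 -125 0;0 0 0 0 0 -125 0",
)

```text
time: 31.9
tool_pos: [560.3, -282.8, 201.0]
tcp_rot: [-3.14, -0.002, 1.825]
contact_force: [-0.5, 0.2, -0.5]
grip_width: 45.5
```

```bash
python3 rd.py 4 w8.png; python3 - <<'E'
from h import *
c=cv2.imread("pics/w8.png")[:,:,::-1];crop(c,200,140,120,90,6,"w8c.png")
c=capture("side");crop(c["frame"],190,200,110,140,5,"s8.png")
E
```

```text
t 32.05 tcp [ 560.49 -282.86  201.35] [ 560.66 -282.96  201.75] uv [ 106.03 -469.87] rot [-3.1409e+00 -1.0000e-03  1.8248e+00] grip 45.8
fu [-0.57  1.13  0.22 -0.47] 0.08 fv -0.01 fz -0.01 M [-0.089  0.059  0.014]
mv [ 0.08  -0.005  0.013  0.066] 0.039 0.035
```

View pics/w8c.png

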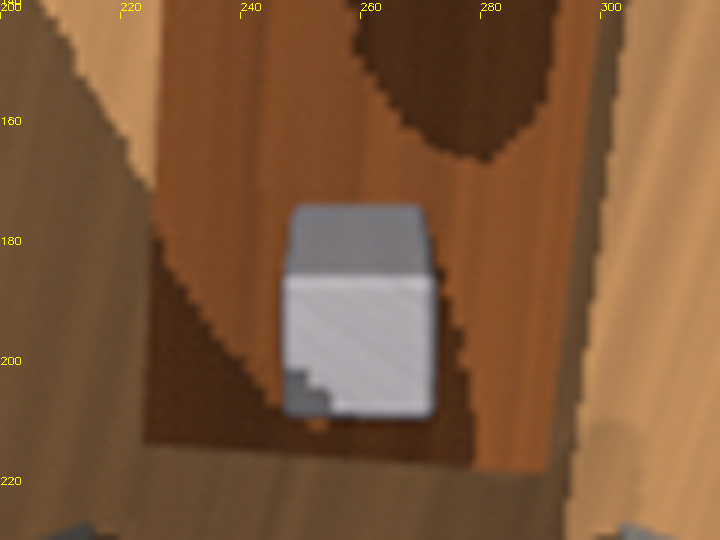

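View pics/s8.png

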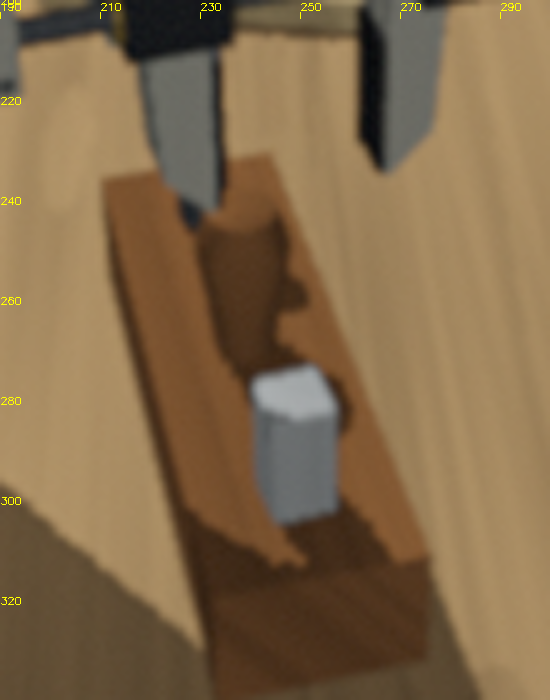

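```bash
python3 - <<'E'
from h import *
c=capture("top");crop(c["frame"],125,145,130,100,6,"jig9.png")
cv2.imwrite("pics/top9.png",cv2.cvtColor(c["frame"],cv2.COLOR_RGB2BGR))
a=cv2.imread("pics/jigc.png");b=cv2.imread("pics/jig9.png");d=cv2.absdiff(a,b).max(2);print("max diff",d.max(),(d>40).sum())
E
```

```text
max diff 88 1694
```

View pics/top9.png

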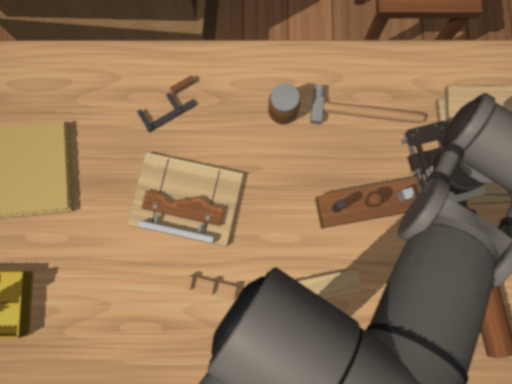

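```bash
python3 - <<'E'
import cv2,numpy as np
a=cv2.imread("pics/jigc.png");b=cv2.imread("pics/jig9.png");d=cv2.absdiff(a,b).max(2);ys,xs=np.where(d>40);print(xs.min(),xs.max(),ys.min(),ys.max())
print("pattern area max diff",d[260:490,90:610].max())
from plant import close_job,get_obs
print(get_obs()["dq"].round(4)); print(close_job())
E
```

```text
523 712 579 599
pattern area max diff 21
[ 0.0014 -0.0028 -0.0023 -0.0006 -0.0005 -0.0018]
the job is handed in; nothing more can be done
None
```

I drew the tracer pin from hole 0 and traced the pattern edge from about 14 mm before the bulge-end line to about 12 mm beyond the other line. The pin is back in its hole, and I handed the job in at about 32 s of the 72 s allowed; handing in gave no verdict.

- **Tracing:** touch and wrist moment put the push-back at about 2.0 to 2.9 mm at every stop along the edge. I only read it at the stops, not while the pin was moving. The pin was in contact throughout as far as these readings show.
- **Pin in the block:** the last wrist and side pictures show the handle upright and sitting on the block. There was no contact force on the way down.
- **Pattern and bystanders:** the top picture of the pattern matches the starting one, so it is back at rest to within what that picture resolves. The only difference in that crop is the arm's shadow at its bottom edge. The bystanders I could see looked unmoved, but the arm partly hid the offcut.
- **Disagreement:** the top and wrist cameras placed the jig 3 to 4 mm apart. I followed the wrist view, and the touch on the edge agreed with it to about 0.2 mm.

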